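# Push a brass billet through the flap of the scrap drop box

## Robot

A 6-joint arm with a two-finger parallel gripper is mounted at the origin on the work surface. World frame = base frame: x ahead of the robot, y to its left, z up, the work surface at z = 0. Lengths are in m, angles in degrees, forces in N, time in s.
With the tool pointing down it reaches from about 0.4 to 0.825 m from the base axis. Payload 7 kg.
Tool frame: the origin (TCP) lies at the very end of the fingers, on their centre line; the grasp point (between the pads) lies 19 mm behind it; x points along the fingers, z is the direction in which the jaws open and shut, and the axes are right-handed (so a half turn about x gives the same grasp; the last joint's range is limited). The gripper opens to 88 mm and grips with 3 to 60 N. Pads are 19 mm wide; open, the fingers measure 130 mm over their backs; the gripper's body (78 mm by 193 mm) begins 47 mm behind the grasp point.
Start: joints at [80.449, 20.546, 0.682, 0, -70.136, -16.507], TCP at [0.297, 0.606, 0.227] pointing down, gripper open.
Joint ranges: [-176.03, 176.03], [-82.01, 121.73], [-58.28, 71.71], [-173.87, 95.51], [-174.79, -0.11], [-173.66, 173.66]. Speed limits (degrees/s): [136.94, 136.94, 172.46, 180, 180, 180].

## Interface

Orientations are given as [roll, pitch, yaw] about the fixed x, y, z axes, in that order (R = Rz(yaw) Ry(pitch) Rx(roll)).
In Python, from plant import * gives the robot as it stands.
- The arm moves only by the tool arm_command, never from a script. Its argument "commands" is one flat list of numbers, 5 for each row, row after row: the shift along the tool's x, y, z in mm, then the turn about the tool's x in degrees, then the opening in per cent of the stroke, from 0 (shut) to 100 (fully open). A call has 1 to 5 rows; each row shifts and turns the pose as measured when the row begins, along the tool's axes as they then stand; what a row does not reach is not made up. A row lasts 1/8 s, in which the tool goes at most 62.5 mm and 10.7 degrees, less where a joint would pass 70% of its speed; a pose out of reach is approached as far as the arm can. A call is refused whole if a number of a shift passes 62.5 or a number of a turn 10.7, either way. A call with a gripper value outside its range is refused whole. The fingers move at their own pace and stop on an object; the grip force is fixed at half the most. Time passes only in rows, so rows that do not move let the fingers close. It gives the time, the measured TCP pose, the force and the opening at its end, in the units of the state.
- get_obs(): the state, without advancing time (a new reading comes with each control period).
- snapshot(name): name is "scene" or "side" or "wrist"; returns a dict with "frame" (400x640x3 uint8, blue, green, red), "fov_y" (degrees; the focal length in pixels is half the picture's height over the tangent of half this angle, whatever the lens; pixels are square), "cx", "cy" (the principal point, pixels), "dist" ([k1, k2, p1, p2, k3] as OpenCV has them; the pictures are not rectified), "world_to_cam" (4x4, takes a point from world to camera coordinates). Camera axes: x right, y up, looking along -z (the intrinsics and any distortion apply to the point x, -y, -z); pixel columns grow to the right and rows downward; lengths in m; the calibration is good to about 2 mm. A picture is of the moment at which its call begins. There is no depth.
- close_job(): hands the job in, once; it reports no verdict.
The state is a dict: "clock": time; "joint_pos": joint angles; "qvel": joint speeds; "tau": joint torques, N m; "tool_pos": TCP position; "orientation": TCP orientation; "force": force on the tool from outside, world axes, zero at the start; "moment": the same for the moment, N m; "opening": finger opening in m.
Only numpy, scipy, OpenCV 4.12 (cv2) and the standard library are available. Lean on these libraries where they do the work, as an engineer would, in place of code of your own. Each camera call takes 0.05 s, during which the arm holds its last target. There are 200 camera calls.

## Task

On the feed shelf of the scrap drop box, push the rectangular brass billet over in front of the opening and slide it in through the hanging flap until it drops into the box, then draw the fingers back out so that the flap falls shut. Only push the billet along the shelf, never pick it up; leave the brass ring, the punch and the things on the bench where they are.

Things in the scene. Friction and masses are not known exactly. Their poses are not given: they have to be found in the camera images.
- billet: Brass billet: plain rectangular bar 60 long (its x axis) x 36 wide (y) x 18 tall (z), edges rounded 1.5, about 0.33 kg (varies), lying flat on the feed shelf to the left or right of the line of the opening and somewhat turned. Origin at the centre of its underside. Slides dry on the shelf under a push of a few newtons.
- drop_box: Fixed grey sheet-metal scrap drop box with a steel feed shelf. Origin on the bench below the middle of the opening; x points through the opening into the box, z up. Shelf top: 70 above the bench, 240 wide, no rims, from x = -150 to the lip at x = 32. Box: 200 wide, front panel x = 0 to 4, back x = 180, roof an open steel grille (five bars) 128 above the bench, inner floor 4 above the bench.
- lip (a point): Middle of the inner end of the shelf top (x = 32, z = 70 in the drop box frame), inside the box: a billet pushed until its centre is past the lip tips over it and drops to the box floor. Axes as the drop box.
- mouth (a point): Middle of the opening at shelf-top height in the plane of the shut flap (x = 6, z = 70 in the drop box frame). The opening is 90 wide (45 each side) and reaches from the shelf top up to the hinge rod. Axes as the drop box.
- hinge (a point): Middle of the flap's hinge rod (radius 3, across the opening; x = 6, z = 120 in the drop box frame, 50 above the shelf). It crosses over the opening, so fingers get in well under it only when slanted, about 20 to 30 degrees from vertical with the tips forward into the box. Axes as the drop box.
- flap (a joint): Swing of the flap in rad: 0 = shut (hanging straight down), grows as its lower edge swings into the box and up; stop at 1.4. Aluminium plate 86 wide, 48 tall, 2 thick, 70 g, with a weight strip inside; lower edge 2 above the shelf. Opens only inwards under a light push and falls shut by its own weight when nothing is under it.
- flap_edge (a point): Middle of the flap's lower edge; moves with the flap.
- ring_blank: short thick brass ring lying flat on the feed shelf, outer diameter 34, hole 20, height 12; origin at the centre of its underside. Leave it there.
- punch: small steel punch standing upright near a corner of the feed shelf beside the box front, foot diameter 24, 36 tall; origin at the centre of its foot. Leave it there.
- pliers: pliers with black handles lying on the bench, about 130 long, 12 tall; bystander
- screwdriver: screwdriver, 200 long, lying on the bench; bystander
- phone: black phone lying on the bench, 72 x 148 x 8; bystander
- bangle: thin brass bangle lying on the bench, outer diameter 72, 9 tall; bystander

How it is judged:
By the outcome, as a careful person would: the job done as asked, in the order asked, and still so for the second after the job is handed in, with the robot touching nothing.
It also fails if it takes over 48 s, if anything falls off the work surface, if the arm or the gripper's body presses on something with over 40 N, if the wrist force passes 120 N, or if a joint passes its speed limit or range.

## Working session

There is one attempt and no reset: what is moved stays moved. The work goes in short steps, Python scripts to look and compute and a tool call to move; the robot and the scene stay as the last step left them, time stands still between calls to the robot, and variables do not carry over. Pictures are saved under pics/ and viewed, about 8 in all and at most 12, crops included, and the job is handed in when it is done.

Besides the shell and the picture viewer there is one more tool, called as a command line: name --argument value ..., lists and objects as JSON in quotes. arm_command: Moves the arm, as the interface text tells. Its arguments: {"type":"object","properties":{"commands":{"type":"array"}},"required":["commands"]}

```bash
mkdir -p pics
cat > h.py <<'E'
from plant import *
import numpy as np, cv2
def cam(s):
    h,w=s["frame"].shape[:2]; f=h/2/np.tan(np.radians(s["fov_y"]/2))
    K=np.array([[f,0,s["cx"]],[0,f,s["cy"]],[0,0,1]]); M=np.diag([1,-1,-1,1.])@np.array(s["world_to_cam"])
    return K,np.array(s["dist"],float),M
def proj(s,P):
    K,d,M=cam(s); return cv2.projectPoints(np.array(P,float).reshape(-1,1,3),cv2.Rodrigues(M[:3,:3])[0],M[:3,3],K,d)[0].reshape(-1,2)
def back(s,uv,z):
    K,d,M=cam(s); n=cv2.undistortPoints(np.array(uv,float).reshape(-1,1,2),K,d).reshape(-1,2)
    R=M[:3,:3]; c=-R.T@M[:3,3]; D=np.c_[n,np.ones(len(n))]@R
    return c+D*((z-c[2])/D[:,2])[:,None]
E
python3 - <<'E'
from h import *
import pickle
S={n:snapshot(n) for n in("scene","side","wrist")}
pickle.dump(S,open("s0.pkl","wb"))
for n,s in S.items():
    cv2.imwrite(f"pics/{n}0.png",s["frame"]); M=cam(s)[2]; print(n,-M[:3,:3].T@M[:3,3],s["fov_y"])
print(get_obs())
E
```

```text
scene [1.22063075 0.39534628 0.9154099 ] 50.062997589094564
side [ 0.26599944 -1.01826547  0.8651795 ] 46.32887664931735
wrist [0.36089865 0.57534726 0.38476764] 64.72224914366903
{'clock': 0.15, 'joint_pos': array([ 8.04491794e+01,  2.05816686e+01,  6.46509359e-01, -1.41639032e-02,
       -7.01350978e+01, -1.65071887e+01]), 'qvel': array([-0.01711518, -0.08112805,  0.04958121,  0.02047359,  0.0680623 ,
        0.00923352]), 'tau': array([-9.96298222e-04, -5.83277249e+01,  2.93285680e+01,  7.00115293e+00,
        8.74211284e-03, -1.02435984e-04]), 'tool_pos': array([0.29637809, 0.60605356, 0.2258484 ]), 'orientation': array([   5.77578779,   89.9284918 , -110.28704257]), 'force': array([ 0.30153387, -0.21529186, -0.14988699]), 'moment': array([-0.01515836,  0.0354923 ,  0.01839153]), 'opening': 0.08800423556849675}
```

View pics/scene0.png

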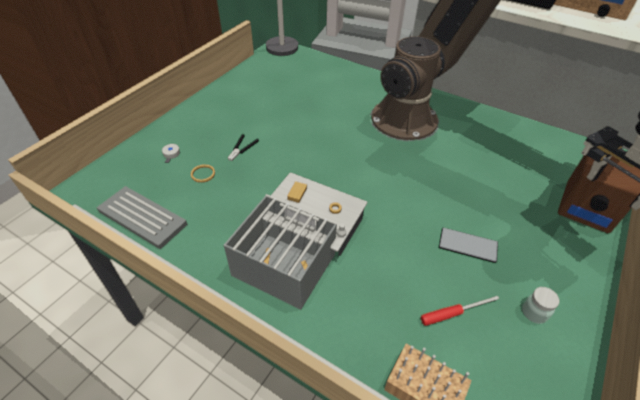

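View pics/side0.png

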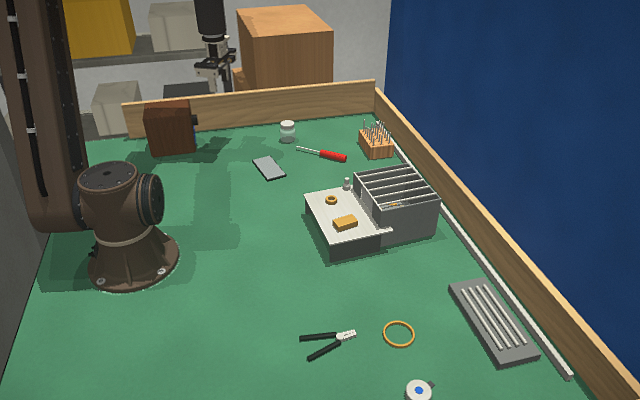

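The scene view shows the box at about (285,245), with the billet at (298,191), the ring at (335,208) and the punch at (341,231). In the side view the billet is at (345,223) and the ring at (331,200). Next I'll crop closer.

Run:
```python
import pickle,cv2
S=pickle.load(open("s0.pkl","rb"))
for n,(x,y) in {"scene":(222,170),"side":(298,160)}.items():
    c=cv2.resize(S[n]["frame"][y:y+(135 if n=="scene" else 105),x:x+150],None,fx=5 if n=="side" else 4.4,fy=5 if n=="side" else 4.4,interpolation=cv2.INTER_CUBIC); cv2.imwrite(f"pics/{n}c.png",c)
```

```text
(no output)
```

View pics/scenec.png

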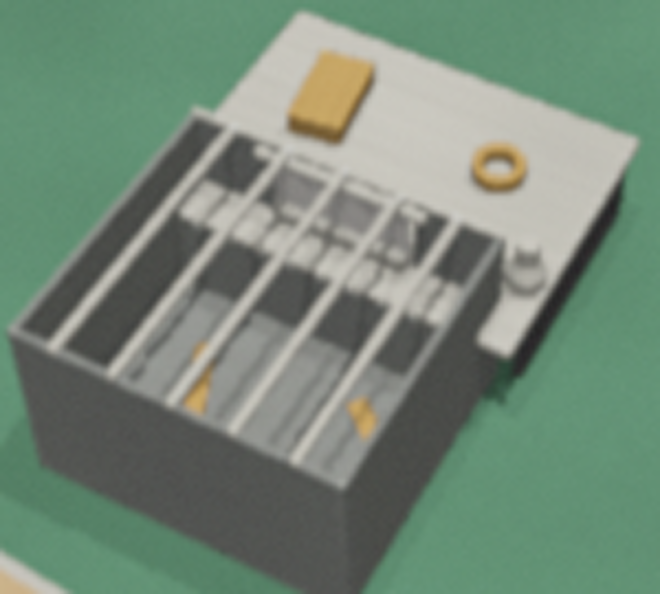

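View pics/sidec.png

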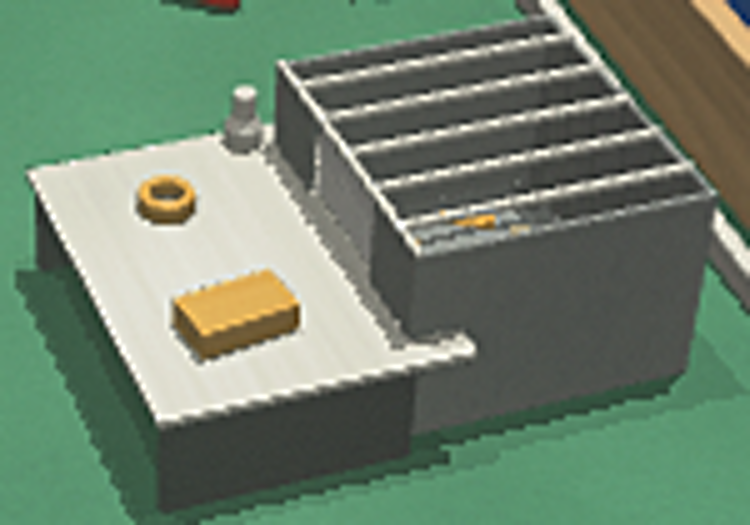

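Scene crop: the shelf's front corners are at (303,12) and (638,142), the billet's top is around (325,52)-(341,130), and the ring is at (499,163). Side crop: the shelf's front corners are at (30,175) and (163,420), and the billet's top runs (173,300), (268,270), (300,303), (205,332). The ring is on the box's +y side and the billet on its -y side.

```bash
cat > fit.py <<'E'
from h import *
import pickle
from scipy.optimize import least_squares
S=pickle.load(open("s0.pkl","rb"))
sc=lambda p:(np.array(p,float)+.5)/4.4-.5+[222,170]
sd=lambda p:(np.array(p,float)+.5)/5-.5+[298,160]
def T(q,P): 
    c,s=np.cos(q[2]),np.sin(q[2]); P=np.array(P,float); return np.c_[q[0]+c*P[:,0]-s*P[:,1],q[1]+s*P[:,0]+c*P[:,1],P[:,2]]
def fit(P,obs,q0):
    r=lambda q:np.concatenate([(proj(S[n],T(q,P))-o).ravel() for n,o in obs])
    f=least_squares(r,q0,loss="soft_l1"); return f.x,r(f.x).round(1)
B=np.array([[-150,-120,70],[-150,120,70],[0,-100,128],[0,100,128],[180,-100,128],[180,100,128]])/1000
q,r=fit(B,[("scene",sc([[303,12],[638,142],[203,115],[497,240],[14,330],[347,488]])),("side",sd([[163,420],[30,175],[418,250],[283,65],[712,195],[550,15]]))],[.7,.3,-.4])
print("box",q,np.degrees(q[2]),r)
L=lambda w:(np.array(w)[:,:2]-q[:2])@np.array([[np.cos(q[2]),-np.sin(q[2])],[np.sin(q[2]),np.cos(q[2])]])*1000
osc,osd=sc([[325,52],[374,65],[341,130],[290,118]]),sd([[173,300],[268,270],[300,303],[205,332]])
print("sc",L(back(S["scene"],osc,.088)).round(1)); print("sd",L(back(S["side"],osd,.088)).round(1))
for n,o,z in(("scene",sc([[499,163]]),.082),("side",sd([[166,192]]),.082),("scene",sc([[525,275]]),.073),("side",sd([[243,140]]),.073)): print(n,L(back(S[n],o,z)))
E
python3 fit.py
```

```text
box [ 0.64557971 -0.00603772  0.07725777] 4.42654443384144 [-0.2  0.2  1.  -0.  -1.5 -1.3  2.8 -0.9 -1.3  0.4 -0.1  0.3 -0.6  0.4
 -0.5 -1.1  0.1  0.9 -0.9 -0.7  1.6 -0.7  0.5 -0.7]
sc [[-110.2  -79.4]
 [-114.7  -47.1]
 [ -57.2  -38. ]
 [ -51.2  -69.9]]
sd [[-117.5  -47.5]
 [ -59.3  -39. ]
 [ -53.6  -71.7]
 [-110.6  -78.8]]
scene [[-83.16611122  54.95989003]]
side [[-85.07591853  56.32911757]]
scene [[-20.64930662 102.57536181]]
side [[-18.82908152 104.56760532]]
```

```bash
cat > plan.py <<'E'
# usage: plan.py x y z [heading of tool z] [step] : box frame mm, z above bench; prints rows of tool shifts
from h import *
import sys
from scipy.spatial.transform import Rotation as Ro
q=np.array([.6456,-.0060,np.radians(4.43)])
c,s=np.cos(q[2]),np.sin(q[2]); RB=np.array([[c,-s,0],[s,c,0],[0,0,1]]); tB=np.array([q[0],q[1],0])
def tob(p): return RB.T@(np.array(p)-tB)*1000
def rep(o):
    R=RB.T@Ro.from_euler("xyz",o["orientation"],degrees=True).as_matrix()
    print("t",round(o["clock"],2),"tcp",tob(o["tool_pos"]).round(1),"F",(RB.T@o["force"]).round(1),"open",round(o["opening"],3)); print("axes in box (cols)",R.round(3).tolist(),"q",o["joint_pos"].round(0),"r",round(np.hypot(*o["tool_pos"][:2]),3)); return R
if __name__=="__main__":
    o=get_obs(); R=rep(o); p=tob(o["tool_pos"])
    if len(sys.argv)>3:
        g=np.array(list(map(float,sys.argv[1:4]))); st=float(sys.argv[5]) if len(sys.argv)>5 else 60
        h=np.degrees(np.arctan2(R[1,2],R[0,2])); dh=(float(sys.argv[4])-h+180)%360-180 if len(sys.argv)>4 and sys.argv[4]!="k" else 0
        n=int(max(np.ceil(np.linalg.norm(g-p)/st),np.ceil(abs(dh)/10.5),1)); d=(g-p)/n
        for i in range(n):
            print((R.T@d).round(0).tolist(),round(-dh/n,1)); R=R@Ro.from_euler("x",-dh/n,degrees=True).as_matrix()
E
python3 plan.py -84 -97 150 180
```

```text
t 0.15 tcp [-300.9  637.2  225.8] F [ 0.3 -0.2 -0.1] open 0.088
axes in box (cols) [[-0.001, 0.862, -0.507], [-0.001, -0.507, -0.862], [-1.0, 0.0, 0.001]] q [ 80.  21.   1.  -0. -70. -17.] r 0.675
[6.0, 43.0, 40.0] 4.6
[6.0, 46.0, 37.0] 4.6
[6.0, 49.0, 33.0] 4.6
[6.0, 51.0, 29.0] 4.6
[6.0, 53.0, 25.0] 4.6
[6.0, 55.0, 20.0] 4.6
[6.0, 57.0, 16.0] 4.6
[6.0, 58.0, 11.0] 4.6
[6.0, 59.0, 7.0] 4.6
[6.0, 59.0, 2.0] 4.6
[6.0, 59.0, -3.0] 4.6
[6.0, 58.0, -7.0] 4.6
[6.0, 58.0, -12.0] 4.6
```

arm_command --commands '[6, 43, 40, 4.6, 0, 6, 46, 37, 4.6, 0, 6, 49, 33, 4.6, 0, 6, 51, 29, 4.6, 0, 6, 53, 25, 4.6, 0]'

```text
clock: 0.78
tool_pos: [0.3997, 0.3254, 0.1931]
orientation: [35.3, 89.8, -104.1]
force: [0.8, -0.1, -0.1]
opening: 0.0429
```

arm_command --commands '[6, 55, 20, 4.6, 0, 6, 57, 16, 4.6, 0, 6, 58, 11, 4.6, 0, 6, 59, 7, 4.6, 0, 6, 59, 2, 4.6, 0]'

```text
clock: 1.4
tool_pos: [0.5023, 0.0388, 0.1638]
orientation: [95.6, 89.9, -67.5]
force: [1.3, 0.4, 0.2]
opening: 0.0006
```

```bash
python3 plan.py -84 -97 130 180
```

```text
t 1.4 tcp [-139.4   55.7  163.8] F [1.4 0.3 0.2] open 0.001
axes in box (cols) [[0.001, 0.216, -0.976], [-0.002, -0.976, -0.216], [-1.0, 0.002, -0.0]] q [ 27.   7. -26.   0. -57. -10.] r 0.504
[11.0, 54.0, -7.0] 4.2
[11.0, 53.0, -11.0] 4.2
[11.0, 52.0, -15.0] 4.2
```

arm_command --commands '[8, 54, -7, 4.2, 0, 8, 53, -11, 4.2, 0, 8, 52, -15, 4.2, 0, 0, 0, 0, 0, 0]'

```text
clock: 1.9
tool_pos: [0.5707, -0.1186, 0.1383]
orientation: [84.2, 89.9, -92.2]
force: [-0.6, 0.1, 0.1]
opening: 0.0005
```

```bash
python3 plan.py -84 -97 78 180 25; python3 -c "
from h import *
s=snapshot('wrist');cv2.imwrite('pics/w1.png',s['frame'])"
```

```text
t 1.9 tcp [ -83.3 -106.5  138.3] F [-0.6  0.2  0.1] open 0.0
axes in box (cols) [[-0.0, -0.015, -1.0], [-0.002, -1.0, 0.015], [-1.0, 0.002, 0.0]] q [  8.  16. -18.   0. -56.  -4.] r 0.583
[20.0, -3.0, 0.0] -0.3
[20.0, -3.0, 0.0] -0.3
[20.0, -3.0, 0.0] -0.3
```

View pics/w1.png

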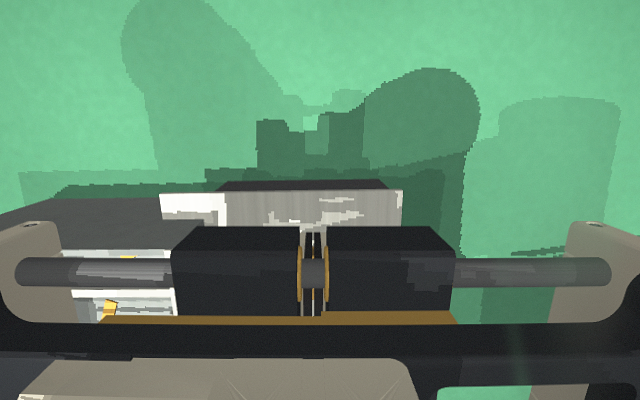

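The wrist view shows the shut fingers just outside the shelf's -y edge, hiding the billet. The numbers agree, so I'm descending.

arm_command --commands '[25, -1, 0, -0.3, 0, 20, -1, 0, -0.3, 0, 13, 0, 0, 0, 0, 0, 0, 0, 0, 0]'

```text
clock: 2.45
tool_pos: [0.5699, -0.1127, 0.0803]
orientation: [134.7, 89.9, -40.9]
force: [0.8, 0.6, -0.3]
opening: 0.0004
```

```bash
python3 plan.py -84 -28 78 180 12
```

```text
t 2.45 tcp [ -83.8 -100.5   80.3] F [ 0.9  0.5 -0.3] open 0.0
axes in box (cols) [[0.002, 0.001, -1.0], [-0.002, -1.0, -0.001], [-1.0, 0.002, -0.002]] q [  8.  19. -22.   0. -48.  -4.] r 0.581
[0.0, -10.0, 0.0] 0.0
[0.0, -10.0, 0.0] 0.0
[0.0, -10.0, 0.0] 0.0
[0.0, -10.0, 0.0] 0.0
[0.0, -10.0, 0.0] 0.0
[0.0, -10.0, 0.0] 0.0
[0.0, -10.0, 0.0] 0.0
```

arm_command --commands '[2, -10, 0, 0, 0, 0, -10, 0, 0, 0, 0, -10, 0, 0, 0, 0, -10, 0, 0, 0, 0, -10, 0, 0, 0]'

```text
clock: 3.08
tool_pos: [0.5665, -0.0594, 0.0803]
orientation: [154.3, 89.7, -21.2]
force: [0.3, -1.6, -1.5]
opening: 0.0001
```

```bash
python3 plan.py -84 -28 78 180 10
```

```text
t 3.08 tcp [-83.  -47.1  80.3] F [ 0.1 -1.6 -1.5] open 0.0
axes in box (cols) [[0.004, 0.002, -1.0], [-0.002, -1.0, -0.002], [-1.0, 0.002, -0.004]] q [ 14.  18. -24.   0. -48.  -9.] r 0.57
[1.0, -10.0, 0.0] 0.0
[1.0, -10.0, 0.0] 0.0
```

arm_command --commands '[1, -9, 0, 0, 0, 0, -7, 0, 0, 0, 0, -4, 0, 0, 0]'

```text
clock: 3.45
tool_pos: [0.5649, -0.0375, 0.0793]
orientation: [154.4, 89.7, -21.0]
force: [0.0, -2.6, -0.9]
opening: 0.0002
```

```bash
python3 - <<'E'
from h import *
import pickle
pickle.dump({n:snapshot(n) for n in("scene","side")},open("s1.pkl","wb"))
S=pickle.load(open("s1.pkl","rb"))
a=cv2.resize(S["scene"]["frame"][165:265,255:375],None,fx=3.3,fy=3.3,interpolation=cv2.INTER_CUBIC)
b=cv2.resize(S["side"]["frame"][165:265,300:420],None,fx=3.3,fy=3.3,interpolation=cv2.INTER_CUBIC)
cv2.imwrite("pics/c1.png",np.hstack([a,b]))
E
python3 plan.py -84 -28 78 180
```

```text
t 3.55 tcp [-82.8 -25.1  79.4] F [ 0.4 -0.  -0.1] open 0.001
axes in box (cols) [[0.005, 0.003, -1.0], [-0.002, -1.0, -0.003], [-1.0, 0.002, -0.005]] q [ 16.  18. -24.   0. -47. -12.] r 0.566
[1.0, 3.0, 1.0] 0.1
```

View pics/c1.png

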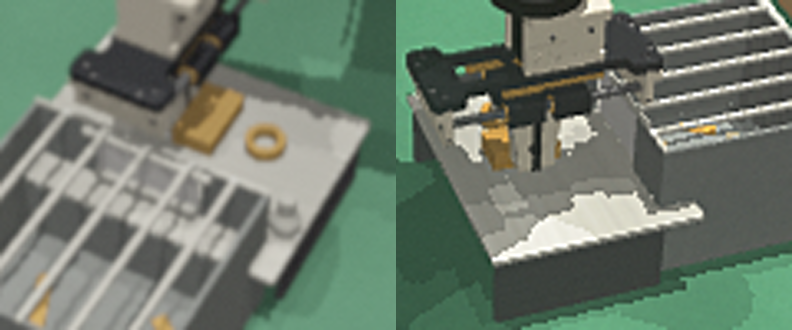

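The billet stands in line with the fingers, with a visible gap to the ring, so nothing else was touched. I'll retreat, rise and turn the fingers. Since the commands can't tilt the tool directly, I'll try to get the slant at the edge of the arm's reach.

arm_command --commands '[0, 12, 0, 0, 0, -60, 3, 0, 0, 0, -60, 0, 0, 10.5, 0, -40, 0, 0, 10.5, 0]'

```text
clock: 4.05
tool_pos: [0.5637, -0.0553, 0.24]
orientation: [56.0, 89.8, -141.0]
force: [0.8, 1.0, 0.0]
opening: 0.0004
```

```bash
python3 plan.py 180 -10 240 90
```

```text
t 4.05 tcp [-85.4 -42.8 240. ] F [0.9 0.9 0. ] open 0.0
axes in box (cols) [[-0.003, -0.366, -0.931], [-0.002, -0.931, 0.366], [-1.0, 0.003, 0.002]] q [ 14.  10. -12.   0. -68. -31.] r 0.566
[-0.0, -18.0, -34.0] 9.8
[-0.0, -24.0, -30.0] 9.8
[-0.0, -28.0, -26.0] 9.8
[-0.0, -32.0, -20.0] 9.8
[-0.0, -35.0, -15.0] 9.8
[-0.0, -37.0, -8.0] 9.8
[-0.0, -38.0, -2.0] 9.8
```

arm_command --commands '[0, -18, -34, 9.8, 0, 0, -24, -30, 9.8, 0, 0, -28, -26, 9.8, 0, 0, -32, -20, 9.8, 0, 0, -35, -15, 9.8, 0]'

```text
clock: 4.68
tool_pos: [0.7576, -0.0257, 0.2487]
orientation: [-106.3, 89.5, 5.8]
force: [0.4, 0.2, 1.1]
opening: 0.0004
```

arm_command --commands '[0, -37, -8, 9.8, 0, 0, -38, -2, 9.0, 0, 0, -40, 0, 0, 0, 0, -40, 0, 0, 0, 0, -40, 0, 0, 0]'

```text
clock: 5.3
tool_pos: [0.9582, -0.0141, 0.2498]
orientation: [-82.2, 89.5, 10.1]
force: [1.7, 0.7, 0.9]
opening: 0.0005
```

```bash
python3 plan.py 330 -10 240 90
```

```text
t 5.3 tcp [311.  -32.2 249.8] F [1.7 0.6 0.9] open 0.0
axes in box (cols) [[0.01, -0.999, 0.036], [0.001, 0.036, 0.999], [-1.0, -0.009, 0.001]] q [ 11.  52.  60.   0. -97. -98.] r 0.958
[10.0, -18.0, 23.0] -2.1
```

arm_command --commands '[0, -50, 0, 0, 0, 0, -50, 0, 0, 0, 0, -50, 0, 0, 0, 0, -50, 0, 0, 0]'

```text
clock: 5.8
tool_pos: [1.045, -0.0134, 0.1913]
orientation: [-101.3, 83.8, -9.1]
force: [0.4, 0.4, -0.8]
opening: 0.0003
```

```bash
python3 plan.py
```

```text
t 5.8 tcp [397.6 -38.3 191.3] F [ 0.4  0.4 -0.8] open 0.0
axes in box (cols) [[0.104, -0.994, 0.04], [-0.025, 0.038, 0.999], [-0.994, -0.105, -0.021]] q [ 11.  62.  72.   2. -94. -98.] r 1.045
```

arm_command --commands '[-45, -40, 0, 0, 0, -45, -40, 0, 0, 0, -45, -40, 0, 0, 0]'

```text
clock: 6.18
tool_pos: [1.0443, -0.0083, 0.297]
orientation: [-100.4, 77.7, -8.3]
force: [-0.2, -0.3, -0.3]
opening: 0.0002
```

```bash
python3 plan.py
```

```text
t 6.17 tcp [397.4 -33.1 297. ] F [-0.3 -0.3 -0.3] open 0.0
axes in box (cols) [[0.209, -0.977, 0.044], [-0.047, 0.035, 0.998], [-0.977, -0.21, -0.039]] q [ 12.  56.  72.   4. -94. -99.] r 1.044
```

arm_command --commands '[-50, -40, 0, 0, 0, -50, -40, 0, 0, 0, -50, -40, 0, 0, 0, -50, -40, 0, 0, 0, -50, -40, 0, 0, 0]'

```text
clock: 6.8
tool_pos: [1.0055, 0.0064, 0.5051]
orientation: [-98.5, 66.1, -6.4]
force: [1.3, 0.9, 0.3]
opening: 0.0004
```

```bash
python3 plan.py
```

```text
t 6.8 tcp [359.8 -15.4 505.1] F [1.4 0.8 0.3] open 0.0
axes in box (cols) [[0.398, -0.916, 0.053], [-0.076, 0.025, 0.997], [-0.914, -0.401, -0.06]] q [  14.   45.   72.    8.  -94. -100.] r 1.006
```

The tool now slants 23.5° with the tips forward. I'll bring it back behind the billet, keeping this orientation.

```bash
python3 plan.py -160 0 190 k 58 | tail -3
python3 - <<'E'
from h import *
import pickle
S={n:snapshot(n) for n in("scene","side")}; pickle.dump(S,open("s2.pkl","wb"))
a=cv2.resize(S["scene"]["frame"][165:265,255:375],None,fx=3.3,fy=3.3,interpolation=cv2.INTER_CUBIC)
b=cv2.resize(S["side"]["frame"][165:265,300:420],None,fx=3.3,fy=3.3,interpolation=cv2.INTER_CUBIC)
cv2.imwrite("pics/c2.png",np.hstack([a,b]))
E
```

```text
[7.0, 55.0, 1.0] 0.0
[7.0, 55.0, 1.0] 0.0
[7.0, 55.0, 1.0] 0.0
```

View pics/c2.png

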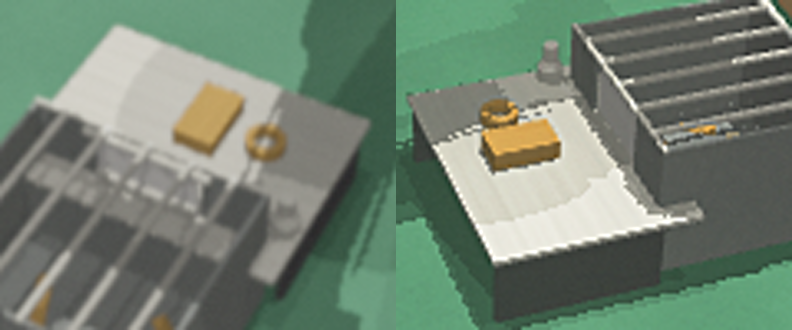

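The billet now lies about square in front of the opening, the ring is untouched beside it, and the flap is shut. Measuring it once more while the arm comes over.

Run:
```python
from h import *
from plan import tob
import pickle
S=pickle.load(open("s2.pkl","rb"))
for n,p,x0,y0,o in(("scene",[[208,83],[244,94],[210,150],[174,140]],255,165,0),("side",[[482,146],[546,122],[559,134],[496,158]],300,165,396)):
    uv=(np.array(p,float)-[o,0]+.5)/3.3-.5+[x0,y0]; L=np.array([tob(w) for w in back(S[n],uv,.088)])[:,:2]; print(n,L.round(0).tolist(),L.mean(0).round(1))
    m=cv2.inRange(cv2.cvtColor(S[n]["frame"],cv2.COLOR_BGR2HSV),(12,90,90),(28,255,255)); k,lab,st,ce=cv2.connectedComponentsWithStats(m)
    for i in range(1,k):
        if st[i,4]>60: print(st[i],tob(back(S[n],[ce[i]],.080)[0]).round(1))
```

```text
scene [[-111.0, -11.0], [-114.0, 21.0], [-47.0, 24.0], [-43.0, -5.0]] [-78.6   7.1]
[555   0  81  19 753] [-1793.3   584.3    80. ]
[ 188   23   65   73 1523] [-579.  -671.1   80. ]
[121 118  58  31 340] [ -86.4 -588.2   80. ]
[  12  126  104   64 2931] [ 107.  -730.5   80. ]
[176 128  17  11 107] [-142.6 -490.3   80. ]
[ 583  143   57   47 1151] [-605.4  689.8   80. ]
[  14  180  346  220 3390] [306.1 -75.5  80. ]
[308 191  21  21 258] [-82.3   4.1  80. ]
[ 602  198   38  202 3406] [-87.1 737.1  80. ]
[330 203  12  11  83] [-81.3  56.7  80. ]
[631 336   9  64 232] [ 20. 758.  80.]
[ 385  345   85   55 2328] [233.3 398.   80. ]
side [[-119.0, 4.0], [-55.0, 19.0], [-51.0, -1.0], [-113.0, -16.0]] [-84.5   1.3]
[  48    0   89   60 4417] [-855.7 2191.6   80. ]
[  192     4   448   396 23582] [166.9 132.3  80. ]
[   0   12   49   54 2227] [-1240.2  2115.2    80. ]
[359 128  35  32 715] [168.3 309.8  80. ]
[326 195  24  22 342] [-83.8  16.2  80. ]
[383 321  32  27 267] [-112.3 -442.8   80. ]
```

arm_command --commands '[7, 55, 1, 0, 0, 7, 55, 1, 0, 0, 7, 55, 1, 0, 0, 7, 55, 1, 0, 0, 7, 55, 1, 0, 0]'

```text
clock: 7.52
tool_pos: [0.7987, 0.0003, 0.3987]
orientation: [-97.5, 64.4, -5.5]
force: [-0.0, 0.5, 1.2]
opening: 0.0003
```

arm_command --commands '[7, 55, 1, 0, 0, 7, 55, 1, 0, 0, 7, 55, 1, 0, 0, 7, 40, 1, 0, 0]'

```text
clock: 8.02
tool_pos: [0.6203, -0.006, 0.2992]
orientation: [-96.1, 62.9, -4.0]
force: [-0.4, 0.4, 1.4]
opening: 0.0008
```

```bash
python3 plan.py -160 0 150 k 50
```

```text
t 8.03 tcp [-25.3   1.9 299.2] F [-0.4  0.5  1.4] open 0.001
axes in box (cols) [[0.451, -0.891, 0.052], [-0.067, 0.025, 0.997], [-0.89, -0.454, -0.048]] q [  24.   -3.  -31.   20.  -39. -126.] r 0.62
[14.0, 38.0, -0.0] 0.0
[14.0, 38.0, -0.0] 0.0
[14.0, 38.0, -0.0] 0.0
[14.0, 38.0, -0.0] 0.0
[14.0, 38.0, -0.0] 0.0
```

arm_command --commands '[14, 40, 0, 0, 0, 14, 40, 0, 0, 0, 14, 40, 0, 0, 0]'

```text
clock: 8.4
tool_pos: [0.5329, -0.0103, 0.2174]
orientation: [-94.7, 61.6, -2.6]
force: [0.9, -1.4, -0.2]
opening: 0.0004
```

```bash
python3 plan.py -155 2 130 k 40
```

```text
t 8.4 tcp [-112.7    4.4  217.4] F [ 0.8 -1.5 -0.2] open 0.0
axes in box (cols) [[0.473, -0.88, 0.05], [-0.058, 0.025, 0.998], [-0.879, -0.475, -0.039]] q [  27.   -9.  -53.   34.  -25. -142.] r 0.533
[19.0, 26.0, -0.0] 0.0
[19.0, 26.0, -0.0] 0.0
[19.0, 26.0, -0.0] 0.0
```

arm_command --commands '[19, 26, 0, 0, 0, 19, 26, 0, 0, 0, 19, 26, 0, 0, 0]'

```text
clock: 8.78
tool_pos: [0.5111, -0.0178, 0.1717]
orientation: [-91.2, 62.9, 1.4]
force: [0.0, -0.1, -0.5]
opening: 0.0001
```

```bash
python3 plan.py -150 2 110 k 40
```

```text
t 8.78 tcp [-135.    -1.4  171.7] F [ 0.  -0.1 -0.5] open 0.0
axes in box (cols) [[0.455, -0.89, 0.036], [-0.024, 0.028, 0.999], [-0.89, -0.455, -0.009]] q [  24.   -8.  -58.   36.  -17. -143.] r 0.511
[24.0, 21.0, 2.0] 0.0
[24.0, 21.0, 2.0] 0.0
```

arm_command --commands '[20, 25, 2, 0, 0, 20, 25, 2, 0, 0, 20, 25, 0, 0, 0]'

```text
clock: 9.15
tool_pos: [0.4963, -0.0271, 0.1308]
orientation: [-85.1, 65.2, 8.1]
force: [0.3, -0.0, 0.3]
opening: 0.0004
```

```bash
python3 plan.py -145 2 79 k 40
```

```text
t 9.15 tcp [-150.5   -9.5  130.8] F [ 0.3 -0.   0.3] open 0.0
axes in box (cols) [[0.418, -0.908, 0.013], [0.027, 0.027, 0.999], [-0.908, -0.418, 0.036]] q [  22.   -4.  -58.   26.  -13. -133.] r 0.497
[25.0, 8.0, 5.0] 0.0
[25.0, 8.0, 5.0] 0.0
```

arm_command --commands '[22, 12, 6, 0, 0, 22, 12, 6, 0, 0]'

```text
clock: 9.4
tool_pos: [0.5046, -0.02, 0.1026]
orientation: [-81.2, 65.8, 12.4]
force: [-0.1, 0.2, 0.1]
opening: 0.0005
```

```bash
python3 plan.py -145 2 79 k 40
```

```text
t 9.4 tcp [-141.6   -3.1  102.6] F [-0.1  0.2  0.1] open 0.001
axes in box (cols) [[0.406, -0.914, 0.001], [0.057, 0.026, 0.998], [-0.912, -0.405, 0.063]] q [  21.    0.  -58.   24.   -9. -130.] r 0.505
[20.0, 13.0, 4.0] 0.0
```

arm_command --commands '[14, 14, 4, 0, 0, 12, 14, 3, 0, 0]'

```text
clock: 9.65
tool_pos: [0.4991, -0.0172, 0.0833]
orientation: [-77.9, 65.9, 16.1]
force: [0.6, -1.1, -0.1]
opening: 0.0004
```

```bash
python3 plan.py -142 2 78 k 40
```

```text
t 9.65 tcp [-146.9    0.2   83.3] F [ 0.5 -1.1 -0.1] open 0.0
axes in box (cols) [[0.4, -0.917, -0.011], [0.083, 0.024, 0.996], [-0.913, -0.399, 0.086]] q [  21.    2.  -58.   19.   -6. -125.] r 0.499
[7.0, -2.0, 1.0] 0.0
```

arm_command --commands '[9, -11, 0, 0, 0, 6, -14, 0, 0, 0, 6, -14, 0, 0, 0]'

```text
clock: 10.02
tool_pos: [0.5483, -0.0114, 0.0866]
orientation: [-78.0, 65.2, 16.2]
force: [-2.9, -0.9, 0.8]
opening: 0.0005
```

```bash
python3 plan.py -40 3 79 k 15
```

```text
t 10.03 tcp [-97.4   2.1  86.6] F [-2.9 -0.7  0.8] open 0.0
axes in box (cols) [[0.411, -0.912, -0.014], [0.085, 0.023, 0.996], [-0.908, -0.41, 0.087]] q [  20.    6.  -50.   11.   -9. -116.] r 0.548
[8.0, -12.0, -0.0] 0.0
[8.0, -12.0, -0.0] 0.0
[8.0, -12.0, -0.0] 0.0
[8.0, -12.0, -0.0] 0.0
```

The tool rose while moving and its front corner may be above the billet's top. I'll back off, lower it and look.

arm_command --commands '[-6, 16, 0, 0, 0, -6, 16, 0, 0, 0]'

```text
clock: 10.28
tool_pos: [0.5219, -0.0113, 0.09]
orientation: [-78.0, 64.5, 16.2]
force: [0.7, -0.9, 0.7]
opening: 0.0008
```

```bash
python3 plan.py -130 1 77 k 15;  python3 - <<'E'
from h import *
S={n:snapshot(n) for n in("scene","side")}
a=cv2.resize(S["scene"]["frame"][165:265,255:375],None,fx=3.3,fy=3.3,interpolation=cv2.INTER_CUBIC)
b=cv2.resize(S["side"]["frame"][165:265,300:420],None,fx=3.3,fy=3.3,interpolation=cv2.INTER_CUBIC)
cv2.imwrite("pics/c3.png",np.hstack([a,b]))
E
```

```text
t 10.28 tcp [-123.8    4.2   90. ] F [ 0.6 -0.9  0.7] open 0.001
axes in box (cols) [[0.422, -0.907, -0.017], [0.088, 0.022, 0.996], [-0.902, -0.421, 0.089]] q [  20.    3.  -57.   21.   -5. -127.] r 0.522
[9.0, 11.0, -4.0] 0.0
```

View pics/c3.png

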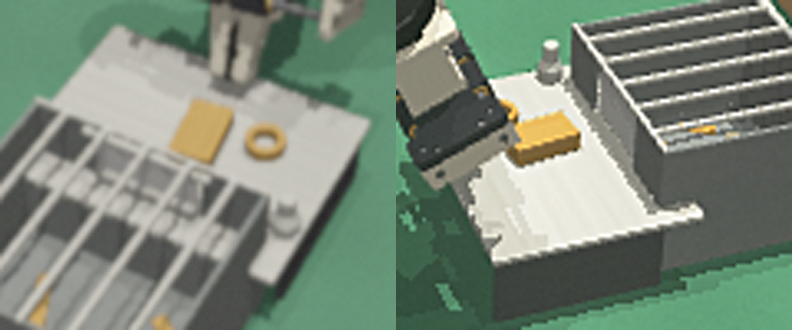

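The billet has moved forward about 20 mm and still sits in line, clear of the ring. Now I'll lower the tool and push again.

arm_command --commands '[8, 4, -1, 0, 0, 7, 4, -1, 0, 0]'

```text
clock: 10.62
tool_pos: [0.5243, -0.014, 0.0787]
orientation: [-77.3, 64.3, 17.2]
force: [-0.0, 0.4, -0.1]
opening: 0.0005
```

```bash
python3 plan.py -90 2 77 k 12
```

```text
t 10.62 tcp [-121.5    1.4   78.7] F [ 0.   0.4 -0.1] open 0.001
axes in box (cols) [[0.422, -0.906, -0.023], [0.096, 0.02, 0.995], [-0.901, -0.422, 0.095]] q [  19.    5.  -58.   23.   -2. -127.] r 0.525
[5.0, -9.0, -0.0] 0.0
[5.0, -9.0, -0.0] 0.0
[5.0, -9.0, -0.0] 0.0
```

arm_command --commands '[6, -9, 0, 0, 0, 6, -9, 0, 0, 0]'

```text
clock: 10.88
tool_pos: [0.5483, -0.0109, 0.076]
orientation: [-77.5, 64.2, 17.0]
force: [-3.6, -0.8, 3.6]
opening: 0.0003
```

```bash
python3 plan.py -60 1 77 k 12
```

```text
t 10.88 tcp [-97.4   2.6  76. ] F [-3.7 -0.6  3.6] open 0.0
axes in box (cols) [[0.425, -0.905, -0.022], [0.095, 0.02, 0.995], [-0.9, -0.425, 0.094]] q [  17.    7.  -57.   26.   -0. -129.] r 0.548
[4.0, -9.0, -1.0] 0.0
[4.0, -9.0, -1.0] 0.0
[4.0, -9.0, -1.0] 0.0
[4.0, -9.0, -1.0] 0.0
```

arm_command --commands '[2, -11, -1, 0, 0, 4, -10, -1, 0, 0, 4, -10, -1, 0, 0]'

```text
clock: 11.25
tool_pos: [0.5823, -0.0091, 0.0772]
orientation: [-78.8, 64.0, 15.6]
force: [-4.8, 0.4, 3.2]
opening: 0.0006
```

```bash
python3 plan.py -30 1 78 k 12
```

```text
t 11.25 tcp [-63.3   1.8  77.2] F [-4.7  0.8  3.2] open 0.001
axes in box (cols) [[0.43, -0.903, -0.018], [0.085, 0.02, 0.996], [-0.899, -0.43, 0.085]] q [  16.   10.  -54.   29.   -0. -131.] r 0.582
[5.0, -10.0, -0.0] 0.0
[5.0, -10.0, -0.0] 0.0
[5.0, -10.0, -0.0] 0.0
```

Run:
```python
from h import *
S={n:snapshot(n) for n in("scene","side")}
a=cv2.resize(S["scene"]["frame"][165:265,255:375],None,fx=3.3,fy=3.3,interpolation=cv2.INTER_CUBIC)
b=cv2.resize(S["side"]["frame"][165:265,300:420],None,fx=3.3,fy=3.3,interpolation=cv2.INTER_CUBIC)
cv2.imwrite("pics/c4.png",np.hstack([a,b]))
```

```text
(no output)
```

View pics/c4.png

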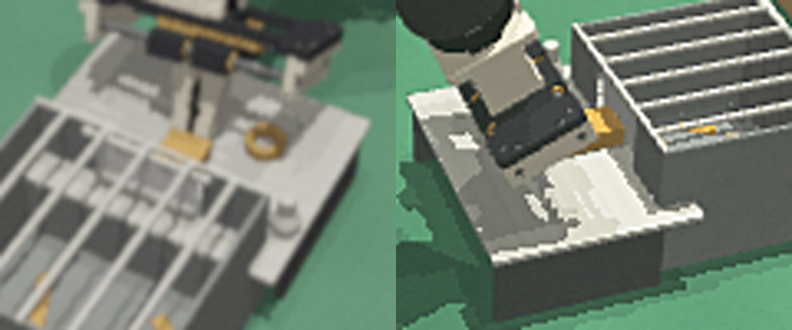

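The billet's front end is at the opening and square to it, and the ring hasn't moved. Pushing on through the flap.

arm_command --commands '[3, -11, -1, 0, 0, 4, -11, 0, 0, 0, 4, -11, 0, 0, 0]'

```text
clock: 11.72
tool_pos: [0.6169, -0.0049, 0.0783]
orientation: [-79.8, 63.8, 14.4]
force: [-1.7, 0.2, -1.1]
opening: 0.0006
```

```bash
python3 plan.py 5 1 78 k 12
```

```text
t 11.72 tcp [-28.6   3.3  78.3] F [-1.6  0.3 -1.1] open 0.001
axes in box (cols) [[0.434, -0.901, -0.015], [0.077, 0.021, 0.997], [-0.898, -0.434, 0.078]] q [  15.   12.  -51.   33.   -0. -134.] r 0.617
[5.0, -10.0, -1.0] 0.0
[5.0, -10.0, -1.0] 0.0
[5.0, -10.0, -1.0] 0.0
```

arm_command --commands '[5, -11, -1, 0, 0, 5, -11, -1, 0, 0, 5, -10, -1, 0, 0]'

```text
clock: 12.1
tool_pos: [0.6545, -0.0025, 0.0771]
orientation: [-80.8, 63.5, 13.4]
force: [-0.9, -0.5, 2.5]
opening: 0.0004
```

```bash
python3 plan.py 8 1 78 k 12;python3 - <<'E'
from h import *
S={n:snapshot(n) for n in("scene","side")}
a=cv2.resize(S["scene"]["frame"][165:265,255:375],None,fx=3.3,fy=3.3,interpolation=cv2.INTER_CUBIC)
b=cv2.resize(S["side"]["frame"][165:265,320:440],None,fx=3.3,fy=3.3,interpolation=cv2.INTER_CUBIC)
cv2.imwrite("pics/c5.png",np.hstack([a,b]))
E
```

```text
t 12.1 tcp [ 9.1  2.8 77.1] F [-0.9 -0.4  2.5] open 0.0
axes in box (cols) [[0.441, -0.897, -0.012], [0.069, 0.021, 0.997], [-0.895, -0.441, 0.072]] q [  14.   15.  -48.   36.   -0. -135.] r 0.654
[-1.0, 1.0, -2.0] 0.0
```

View pics/c5.png

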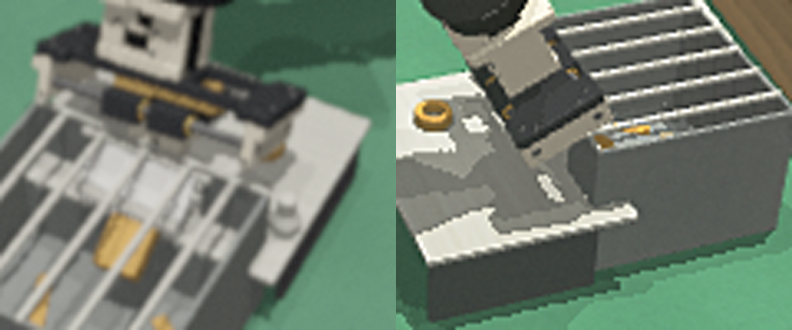

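The billet is past the lip and inside the box, at crop (127,245), while the flap rests on the fingers. Drawing the fingers back now.

arm_command --commands '[-8, 17, 0, 0, 0, -8, 17, 0, 0, 0, -8, 17, 0, 0, 0, -8, 18, 0, 0, 0, -10, 18, 0, 0, 0]'

```text
clock: 12.82
tool_pos: [0.5582, -0.0152, 0.082]
orientation: [-78.8, 63.8, 15.7]
force: [-0.1, 0.7, -0.9]
opening: 0.0004
```

```bash
python3 plan.py -100 2 140 k 20
```

```text
t 12.82 tcp [-87.8  -2.4  82. ] F [-0.   0.7 -0.9] open 0.0
axes in box (cols) [[0.433, -0.901, -0.02], [0.086, 0.019, 0.996], [-0.897, -0.433, 0.086]] q [  17.    7.  -55.   24.   -2. -126.] r 0.558
[-19.0, -5.0, 3.0] 0.0
[-19.0, -5.0, 3.0] 0.0
[-19.0, -5.0, 3.0] 0.0
```

arm_command --commands '[-30, 0, 0, 0, 0, -40, 0, 0, 0, 0, -40, 0, 0, 0, 0, -40, 0, 0, 0, 0, 0, 0, 0, 0, 0]'

```text
clock: 13.45
tool_pos: [0.486, -0.0368, 0.2202]
orientation: [-78.9, 63.9, 15.5]
force: [1.4, -0.4, 0.1]
opening: 0.0006
```

```bash
python3 plan.py;python3 - <<'E'
from h import *
S={n:snapshot(n) for n in("scene","side")}
a=cv2.resize(S["scene"]["frame"][170:310,220:370],None,fx=2.65,fy=2.65,interpolation=cv2.INTER_CUBIC)
b=cv2.resize(S["side"]["frame"][150:290,298:448],None,fx=2.65,fy=2.65,interpolation=cv2.INTER_CUBIC)
cv2.imwrite("pics/c6.png",np.hstack([a,b]))
E
```

```text
t 13.45 tcp [-161.5  -18.4  220.2] F [ 1.4 -0.5  0.1] open 0.001
axes in box (cols) [[0.432, -0.902, -0.019], [0.084, 0.019, 0.996], [-0.898, -0.432, 0.084]] q [  21.  -12.  -43.    4.  -33. -109.] r 0.487
```

View pics/c6.png

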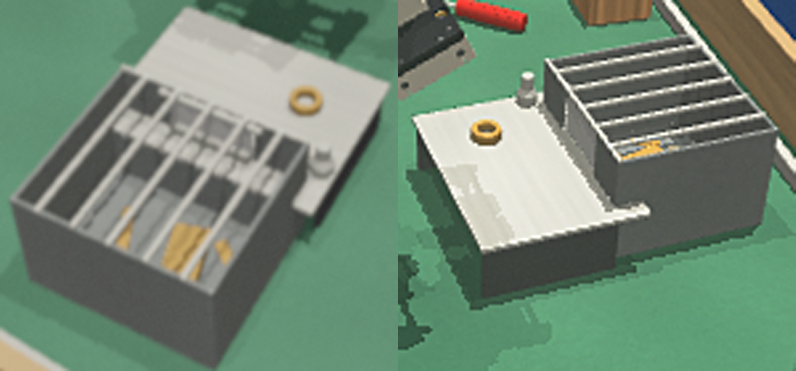

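The billet lies on the box floor at crop (185,250). The flap hangs shut, as it did at the start, and the ring and punch are in place. Handing in.

```bash
python3 -c "
from plant import *
print(close_job())"
```

```text
the job is handed in; nothing more can be done
None
```

The billet is in the box: I pushed it in through the flap, it dropped to the floor, and I drew the fingers back out. I handed the job in at about 13.5 s of the 48 s allowed.

**How it went:**
- **Lining up:** With the fingers shut, I pushed the billet sideways until it was in front of the opening.
- **Slanting the fingers:** The move commands can't tilt the tool, so I got a slant of about 25° by driving the arm to the edge of its reach.
- **Pushing in:** I then pushed the billet from behind, past the lip. On the first try the fingers rose to about the height of the billet's top, so I backed off, lowered them and pushed again. On the second push they probably brushed the shelf lightly.

**Last checks:**
- **Final picture:** The billet is on the box floor, and the ring and punch stand where they were. The flap looks the same as before the push. I judged it by eye and did not measure its angle.
- **Forces and clearance:** The force readings after each move stayed at about 6 N or less. At the end the fingers were clear of everything.
- **Disagreements:** The two cameras differed by up to about 6 mm on the billet after the sideways push, and the box fit had errors of up to 2.8 pixels. Neither affected the result.
- **Not checked:** I did not look again at the things on the bench, but the arm never went down near them.

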